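# Light a nail-sample tile with the telescoping lamp

## Task

Slide the white ceramic sample tile along the desk, without lifting it, until it lies fully and squarely on the thin dark mat. Then push the lamp's lock button all the way in, draw the lamp out by its grip post until its pointer stands level with the marker clip on the scale, and finish while still holding it there, because it springs back if let go. Leave the two polish bottles and the buffer block where they stand.

Things in the scene. Friction and masses are not known exactly. Their poses are not given: they have to be found in the camera images.
- tile: White ceramic tile with five pale nail tips on it, loose, 56 mm (its x) by 100 mm (its y) by 10 mm thick (the nail tips add 2 mm in the middle), about 0.14 kg. It lies flat on the desk. Origin: centre of its underside.
- mat (a point): Centre of the thin dark mat on the desk, at desk height. The mat measures 86 mm along its x and 130 mm along its y and is flush for sliding (its edge does not catch). Its axes are parallel to the lamp stand's; half-turned is as square as not. Straight above it, at heights from 117 mm up, the lamp will stand once drawn out; before that the lamp's axis is 110 to 160 mm away from the mat's centre, along the mat's +y.
- stand: Lamp stand, fixed. Origin: on the desk under its boom's centre line, z up; the boom runs out along the stand's -y. Base disc 140 mm across, 14 mm high, centred at y = +30 mm; a column carries a square white sleeve (34 by 34 mm) from y = +200 to -100 mm, top 187 mm above the desk. A flat scale rule lies along the sleeve's +x side (x = +17 to +35, y = -25 to +185 mm), top at 184 mm.
- lock_top (a point): Centre of the top face of the grey lock button, a round cap 26 mm across on top of the sleeve, at (0, -60 mm) of the stand; released it stands 14 mm proud of the sleeve, 201 mm above the desk. It is pushed straight down, moves 8 mm against about 3 N to a firm stop, and stays down.
- lock (a joint): Travel of the lock button in m: 0 = out (lamp locked), 0.008 = fully pressed (lamp released). It stays where it is left.
- post_top (a point): Centre of the top of the grip post on the lamp head: an upright grey cylinder, 22 mm across and 50 mm tall, its top 232 mm above the desk; below it the head's block (34 by 36 mm) has its top at 182 mm. The lamp shade (68 mm across, from 118 to 158 mm above the desk) hangs under it on the same axis. Moves with the lamp.
- boom (a joint): How far the lamp is drawn out in m: 0 = fully in (as at the start), at most 0.18; grows along the stand's -y. While locked it moves about 2 mm only. Once released it slides but a spring pulls it back in with 3 to 5 N all the time.
- pointer (a point): Free end of the lamp's thin dark pointer, which comes out of the slot on top of the sleeve near its tail and reaches over the scale to x = +31 mm of the stand, 190 mm above the desk. It moves with the lamp, 320 mm behind the lamp's axis (towards the stand's +y). Axes parallel to the stand's.
- marker (a point): Middle of the black marker clip on the outer edge of the scale, 8 mm wide along the scale, 192 mm high, with a thin steel line on its top; it is fixed. The lamp is right when the pointer is at the same place along the stand's y as this point (beside it, 8 mm away in x). It is then 110 to 160 mm drawn out, and the lamp is right over the mat's centre.
- polish_a: Small glass polish bottle with a black cap, loose, 32 mm across, 76 mm high; to be left alone. Origin: centre of its underside.
- polish_b: The other polish bottle, the same in size; to be left alone. Origin: centre of its underside.
- buffer: Pale buffer block, loose, 30 by 90 by 28 mm; to be left alone. Origin: centre of its underside.
Not all that is in view belongs to the job. Of the things that look like the tile, take the one that is farthest from the robot's base at the start.

How it is judged:
On the way, in this order (a step that is already met when the one before it is completed fails the run):
1. the tile lies fully and squarely on the mat (x of tile in the frame of mat between -0.015 and 0.015 m and y of tile in the frame of mat between -0.015 and 0.015 m and angle between the y axis of tile and the y axis of mat, either way round below 0.2 rad and height (world z) of tile below 0.006 m), for 0.2 s.
2. the lock button is pushed in (value of joint lock above 0.0065 m), for 0.1 s.
3. the lamp is drawn out to the marker and held there (y of pointer in the frame of marker between -0.005 and 0.005 m and contact force between the fingers and boom above 1.5 N), for 0.3 s.
At the end, for the whole second after the job is handed in: Tile flat on the mat, centred within 15 mm along each mat axis and square within 0.2 rad (either way round); lock button in by 6.5 mm or more; pointer within 5 mm of the marker's middle along the scale; lamp still and held by the fingers (over 1.5 N) (all of step 1 and all of step 3 and value of joint lock above 0.0065 m and velocity of joint boom between -0.01 and 0.01 m/s); the arm keeps its last pose, push and grip.
It fails at once if the tile is lifted off the desk (over 15 mm) (height (world z) of tile above 0.015 m).
It fails at once if a polish bottle is shifted by more than 30 mm (distance of polish_a from where it was at the start of the episode above 0.03 m).
It fails at once if a polish bottle is shifted by more than 30 mm (distance of polish_b from where it was at the start of the episode above 0.03 m).
It fails at once if the buffer block is shifted by more than 30 mm (distance of buffer from where it was at the start of the episode above 0.03 m).
It also fails if it takes over 59 s, if anything falls off the work surface, if the arm or the gripper's body presses on something with over 40 N, if the wrist force passes 120 N, or if a joint passes its speed limit or range.

## Robot

A 7-joint arm with a two-finger parallel gripper is mounted at the origin on the work surface. World frame = base frame: x ahead of the robot, y to its left, z up, the work surface at z = 0. Lengths are in m, angles in rad, forces in N, time in s.
With the tool pointing down it reaches from about 0.35 to 0.9 m from the base axis. Payload 7.2 kg.
Tool frame: the origin (TCP) lies at the very end of the fingers, on their centre line; the grasp point (between the pads) lies 19 mm behind it; z points along the fingers, y is the line along which they close (so a half turn about z gives the same grasp; the last joint's range is limited). The gripper opens to 88 mm and grips with 3 to 60 N. Pads are 20 mm wide; open, the fingers measure 115 mm over their backs; the gripper's body (75 mm by 178 mm) begins 61 mm behind the grasp point.
Start: joints at [-1.299, 0.411, -0.013, 1.596, 0.006, 1.134, -0.082], TCP at [0.208, 0.589, 0.223] pointing down, gripper open.
Joint ranges: [-2.95, 2.95], [-0.29, 1.99], [-1.47, 1.44], [0.14, 2.54], [-1.03, 4.17], [0.13, 1.85], [-2.86, 2.86]. Speed limits (rad/s): [2.39, 2.39, 3.01, 3.01, 3.14, 3.14, 3.14].

## Interface

Orientations are given as a 3x3 rotation matrix whose columns are the frame's x, y, z axes.
In Python, from workcell import monitor, vision, order gives the robot as it stands.
- The arm moves only by the shell command python3 -m handwheel 'ROWS' [FORCE]. ROWS is a JSON object of lists of equal length, an entry for each row: "travel": the shift along the tool's x, y, z in cm, a list of three; "twist": the turn, a rotation vector about the tool's x, y, z in rad, a list of three; "hand": the opening, from -1 (shut) to 1 (fully open), so that 0 is half open. In form: {"travel": [[tx, ty, tz], ...], "twist": [[wx, wy, wz], ...], "hand": [hand, ...]}. A call has 1 to 12 rows; each row is the pose to reach, as a shift and turn from the pose commanded when the call began, along the tool's axes at that moment; what a row does not reach only later rows make up. A row lasts 1/8 s, in which the tool goes at most 62.5 mm and 10.7 degrees, less where a joint would pass 70% of its speed; a pose out of reach is approached as far as the arm can. A call with a gripper value outside its range is refused whole. The fingers move at their own pace and stop on an object; FORCE is the grip in N (left out, the last holds). Time passes only in rows, so rows that repeat a pose let the fingers close. It gives the time, the measured TCP pose, the force, the opening and the grip force at its end, in the units of the state.
- monitor.sense(): the state, without advancing time (a new reading comes with each control period).
- vision.camera(name): name is "scene" or "top" or "wrist"; returns a dict with "color" (480x640x3 uint8, red, green, blue), "fx", "fy", "cx", "cy" (pixels), "rvec" (rotation vector, rad) and "tvec" (3), from world to camera coordinates, as OpenCV has them; the wrist camera has in their place "mount" (4x4, takes a point from camera to tool coordinates, whose origin is the TCP and whose axes are the flange's). Camera axes: x right, y down, z forward; pixel columns grow to the right and rows downward; lengths in m; the calibration is good to about 2 mm. A picture is of the moment at which its call begins: read the wrist's pose just before it. There is no depth.
- order.close_job(): hands the job in; it is judged then, once.
The state is a dict: "time_s": time; "joint_positions": joint angles; "dq": joint speeds; "tau": joint torques, N m; "eef_pos": TCP position; "ee_rot": TCP orientation; "wrist_force": force on the tool from outside, world axes, zero at the start; "moment": the same for the moment, N m; "grip_width": finger opening in m; "grip_force": force on a finger pad.
Only numpy, scipy, OpenCV 4.12 (cv2) and the standard library are available. Lean on these libraries where they do the work, as an engineer would, in place of code of your own. Each camera call takes 0.05 s, during which the arm holds its last target. There are 200 camera calls.

## Working session

There is one attempt and no reset: what is moved stays moved. The work goes in short steps, Python scripts to look and compute and a shell command to move; the robot and the scene stay as the last step left them, time stands still between calls to the robot, and variables do not carry over. Pictures are saved under pics/ and viewed, at most 10 in all, crops included, and the job is handed in when it is done.

```bash
ls; mkdir -p pics
python3 - <<'E'
from workcell import monitor, vision
import cv2, pickle
d={}
for n in ("scene","top","wrist"):
    s=monitor.sense(); c=vision.camera(n); d[n]=(s,c)
    cv2.imwrite(f"pics/{n}0.png",c["color"][:,:,::-1])
pickle.dump(d,open("c0.pkl","wb"))
s=monitor.sense(); print(s["time_s"],s["eef_pos"],s["ee_rot"],s["grip_width"])
for n in d: print(n,{k:v for k,v in d[n][1].items() if k!="color"})
E
```

```text
pics
0.15 [0.20824999 0.58889662 0.22201942] [[-9.42812037e-01  3.33324733e-01 -2.90220054e-04]
 [ 3.33324842e-01  9.42811345e-01 -1.14760717e-03]
 [-1.08903093e-04 -1.17871541e-03 -9.99999299e-01]] 0.08800161863974679
scene {'fx': 548.610815375219, 'fy': 548.610815375219, 'cx': 324.83179201702023, 'cy': 228.97941517798282, 'rvec': array([ 0.68729192,  2.46534264, -1.34764126]), 'tvec': array([ 0.4447303 , -0.04845631,  1.60409713])}
top {'fx': 587.7594562288208, 'fy': 587.7594562288208, 'cx': 321.2913800045, 'cy': 238.71534476937816, 'rvec': array([ 2.17816343, -2.12249685,  0.18554858]), 'tvec': array([-0.00713138,  0.55305844,  1.45865097])}
wrist {'fx': 375.7414789808447, 'fy': 375.7414789808447, 'cx': 325.2854780452025, 'cy': 241.7427091574813, 'mount': array([[ 8.35918454e-04, -9.69895597e-01, -2.43519673e-01,
         6.56299376e-02],
       [ 9.99998451e-01,  4.33620701e-04,  1.70561313e-03,
        -1.78647326e-04],
       [-1.54867149e-03, -2.43520722e-01,  9.69894458e-01,
        -1.60887539e-01],
       [ 0.00000000e+00,  0.00000000e+00,  0.00000000e+00,
         1.00000000e+00]])}
```

View pics/top0.png

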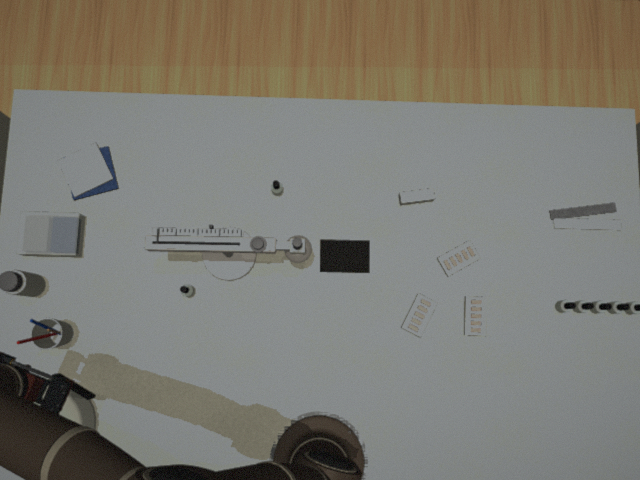

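View pics/scene0.png

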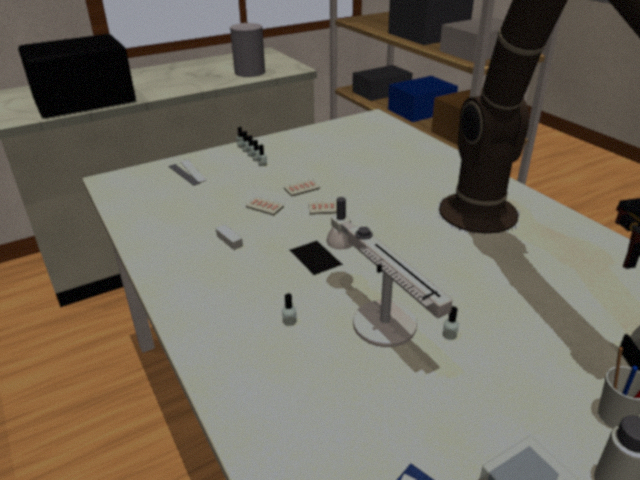

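Top view: three lookalikes, at pixels (459,259), (418,315) and (474,316), with the base near (320,455). (459,259) looks farthest, so I'll check distances and enlarge it. The mat is at (345,256), post at (298,243), lock at (258,243), marker at (211,227), buffer at (417,197), and bottles at (277,187) and (187,291). The scene view agrees.

```bash
cat > h.py <<'E'
import numpy as np, cv2
def ray_plane(c,uv,z,s=None):
    """pixels -> world points on plane z; s = state for the wrist camera"""
    uv=np.atleast_2d(np.float64(uv)); K=np.array([[c["fx"],0,c["cx"]],[0,c["fy"],c["cy"]],[0,0,1]])
    d=np.c_[uv,np.ones(len(uv))]@np.linalg.inv(K).T
    if "mount" in c:
        Rt=np.array(s["ee_rot"]); M=c["mount"]
        R=Rt@M[:3,:3]; o=Rt@M[:3,3]+s["eef_pos"]
    else:
        R=cv2.Rodrigues(c["rvec"])[0].T; o=-R@c["tvec"]
    w=d@R.T; return o+w*((z-o[2])/w[:,2])[:,None]
E
python3 - <<'E'
import pickle,numpy as np,cv2
from h import *
s,c=pickle.load(open("c0.pkl","rb"))["top"]; im=c["color"]
g=im.max(2)
def rect(m,z,box=None):
    for k in cv2.findContours(m.astype(np.uint8),0,2)[0]:
        if 200<cv2.contourArea(k)<3000:
            p=ray_plane(c,cv2.boxPoints(cv2.minAreaRect(k)),z)[:,:2]
            e=[p[1]-p[0],p[2]-p[1]]; L=max(e,key=np.linalg.norm)
            print(k.reshape(-1,2).mean(0).round(),p.mean(0).round(4),[round(np.linalg.norm(x),3) for x in e],"ang",round(np.degrees(np.arctan2(L[1],L[0]))%180,1),"dist",round(np.linalg.norm(p.mean(0)),3))
m=np.zeros(g.shape,bool); m[230:285,312:380]=g[230:285,312:380]<60
rect(m,0)
print("tiles by nail colour")
hsv=cv2.cvtColor(im,cv2.COLOR_RGB2HSV)
m=np.zeros(g.shape,np.uint8); b=im[:,:,0].astype(int)-im[:,:,2]
m[235:345,395:495]=(b[235:345,395:495]>25)*255
rect(cv2.morphologyEx(m,cv2.MORPH_CLOSE,np.ones((7,7))),.012)
for n,uv,z in (("post",(298,241),.232),("lock",(258,242),.201),("marker",(211,227),.192),("bufA",(417,197),.028),("polA",(277,184),.076),("polB",(184,289),.076),("sleeve tail",(146,241),.187)): print(n,ray_plane(c,uv,z).round(3))
a=cv2.resize(im[170:350,390:500],None,fx=3.3,fy=3.3,interpolation=2); b=cv2.resize(im[200:290,140:320],None,fx=2.4,fy=2.4)
o=np.zeros((a.shape[0],a.shape[1]+b.shape[1],3),np.uint8); o[:,:a.shape[1]]=a; o[:b.shape[0],a.shape[1]:]=b
cv2.imwrite("pics/crop1.png",o[:,:,::-1]); print(o.shape)
E
```

```text
[338. 260.] [ 0.5157 -0.0545] [np.float64(0.083), np.float64(0.128)] ang 89.9 dist 0.519
tiles by nail colour
post [[0.517 0.062 0.232]]
lock [[0.517 0.154 0.201]]
marker [[0.55  0.263 0.192]]
bufA [[ 0.673 -0.241  0.028]]
polA [[0.685 0.123 0.076]]
polB [[0.414 0.341 0.076]]
sleeve tail [[0.514 0.411 0.187]]
(594, 795, 3)
```

View pics/crop1.png

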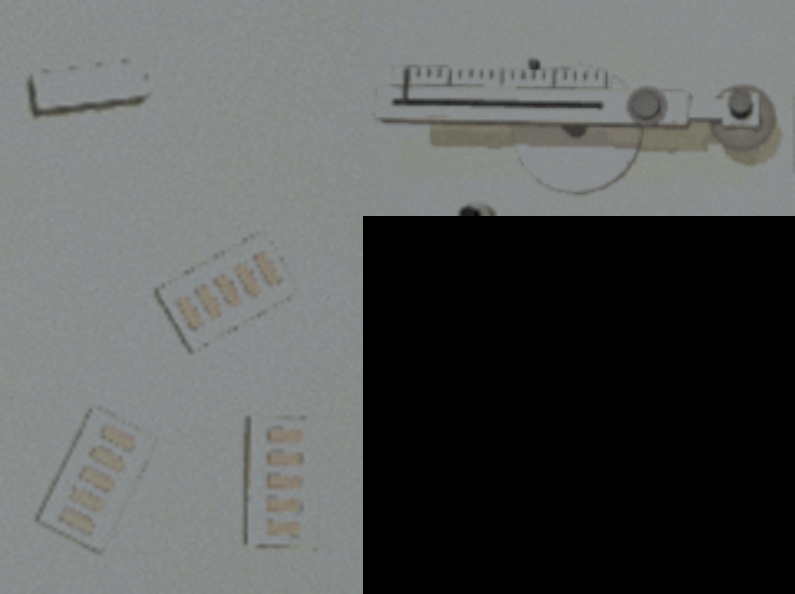

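The enlarged crop confirms it: three tile-like cards, and the one at (459,259) is at about (0.51,-0.345), 0.62 m from the base against about 0.53 m for the next. It's the tile with its long axis at about 119°. Next I'll go above it, clear of the lamp.

```bash
cat >> h.py <<'E'
def plan(s,x,y,z,yaw):
    """shift (cm) and turn (rad) in tool axes from the present pose to a tool-down pose"""
    from scipy.spatial.transform import Rotation as Ro
    R=np.array(s["ee_rot"]); a=np.radians(yaw)
    T=np.array([[np.cos(a),np.sin(a),0],[np.sin(a),-np.cos(a),0],[0,0,-1]])
    print("travel",(R.T@(np.array([x,y,z])-s["eef_pos"])*100).round(2),"twist",Ro.from_matrix(R.T@T).as_rotvec().round(3))
E
python3 - <<'E'
import pickle
from h import *
from workcell import monitor
s,c=pickle.load(open("c0.pkl","rb"))["top"]
print(ray_plane(c,[[459,258.5],[474,316],[418,315]],.01))
s=monitor.sense(); plan(s,.208,.589,.33,160.5); plan(s,.36,.12,.33,140); plan(s,.49,-.34,.25,119)
E
```

```text
[[ 0.5157401  -0.35389562  0.01      ]
 [ 0.36782687 -0.39093778  0.01      ]
 [ 0.36679791 -0.24643339  0.01      ]]
travel [ 3.00e-02 -1.00e-02 -1.08e+01] twist [-0.001  0.     0.001]
travel [-29.94 -39.16 -10.75] twist [-0.001  0.     0.358]
travel [-57.53 -78.19  -2.7 ] twist [-0.001  0.001  0.725]
```

```bash
python3 -m handwheel '{"travel":[[0,0,-5],[0,0,-10.8],[-15,-19.6,-10.8],[-15,-19.6,-10.8],[-15,-19.6,-10.8],[-15,-19.6,-10.8],[-30,-39.2,-10.8],[-30,-39.2,-10.8],[-30,-39.2,-10.8],[-30,-39.2,-10.8],[-44,-58,-8],[-44,-58,-8]],"twist":[[0,0,0],[0,0,0],[0,0,0.18],[0,0,0.18],[0,0,0.18],[0,0,0.18],[0,0,0.36],[0,0,0.36],[0,0,0.36],[0,0,0.36],[0,0,0.54],[0,0,0.54]],"hand":[1,1,1,1,1,1,1,1,1,1,1,1]}'
python3 - <<'E'
from h import *
from workcell import monitor
s=monitor.sense(); print(s["eef_pos"]);plan(s,.49,-.34,.25,119)
E
```

```text
time_s: 1.65
eef_pos: [0.3974, -0.0009, 0.3158]
ee_rot: [[-0.635, 0.772, 0.001], [0.772, 0.635, 0.001], [0.0, 0.001, -1.0]]
wrist_force: [0.9, 0.2, -0.2]
grip_width: 0.0875
grip_force: 0.0
[ 0.39737781 -0.00087213  0.31582939]
travel [-32.07 -14.41   6.56] twist [ 0.001 -0.     0.182]
```

```bash
python3 -m handwheel '{"travel":[[-32,-14.4,6.5],[-32,-14.4,6.5],[-32,-14.4,6.5],[-32,-14.4,6.5],[-32,-14.4,6.5],[-32,-14.4,6.5],[-32,-14.4,6.5],[-32,-14.4,6.5],[-32,-14.4,6.5]],"twist":[[0,0,0.18],[0,0,0.18],[0,0,0.18],[0,0,0.18],[0,0,0.18],[0,0,0.18],[0,0,0.18],[0,0,0.18],[0,0,0.18]],"hand":[1,1,1,1,1,1,1,1,1]}'
python3 - <<'E'
from h import *
from workcell import monitor,vision
import pickle
s=monitor.sense(); c=vision.camera("wrist"); pickle.dump((s,c),open("w1.pkl","wb"))
cv2.imwrite("pics/w1.png",c["color"][:,:,::-1]); print(s["eef_pos"],s["ee_rot"])
E
```

```text
time_s: 2.78
eef_pos: [0.4906, -0.3357, 0.2512]
ee_rot: [[-0.491, 0.871, 0.001], [0.871, 0.491, 0.001], [0.0, 0.001, -1.0]]
wrist_force: [0.3, 0.3, 0.1]
grip_width: 0.0879
grip_force: 0.0
[ 0.49062388 -0.33567422  0.25120055] [[-4.90763808e-01  8.71292131e-01  9.52641563e-04]
 [ 8.71292558e-01  4.90762955e-01  1.00046586e-03]
 [ 4.04176843e-04  1.32102194e-03 -9.99999046e-01]]
```

View pics/w1.png

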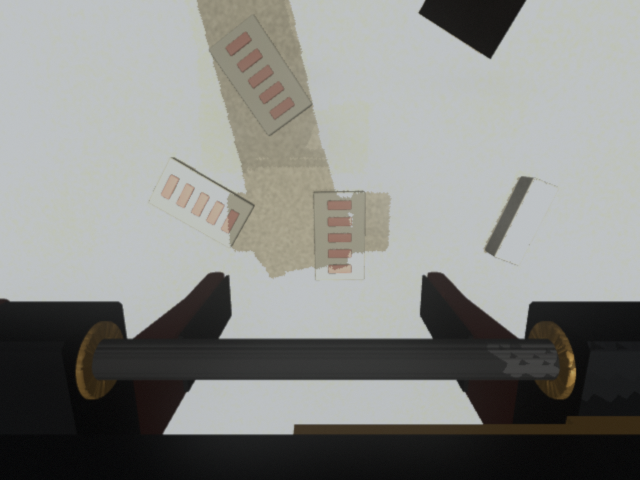

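The wrist view shows the target tile at (340,235), square to the tool, with corners (314,191), (365,191), (365,279), (315,280). The mat is at top right and the buffer at (520,220).

Run:
```python
import pickle
from h import *
s,c=pickle.load(open("w1.pkl","rb"))
p=ray_plane(c,[[314,191],[365,191],[365,279],[314.5,280]],.009,s); m=p.mean(0); print(p.round(4),m)
l=p[0]+p[1]-p[2]-p[3]; yaw=np.degrees(np.arctan2(l[1],l[0])); print(yaw,np.linalg.norm(p[1]-p[0]),np.linalg.norm(p[2]-p[1]))
u=l[:2]/np.linalg.norm(l[:2]); g=m[:2]-.025*u; print("grip",g)
plan(s,*g,.06,yaw); plan(s,*g,.004,yaw)
q=ray_plane(c,[[491,58],[419,12]],0,s); print("mat corner",q[0])
```

```text
[[ 0.4708 -0.3228  0.009 ]
 [ 0.5183 -0.296   0.009 ]
 [ 0.5694 -0.3814  0.009 ]
 [ 0.5201 -0.4106  0.009 ]] [ 0.51966202 -0.35271406  0.009     ]
120.12016499826049 0.05456687679337286 0.09954067766574372
grip [ 0.5322074  -0.37433843]
travel [-5.42  1.7  19.12] twist [ 0.001 -0.    -0.013]
travel [-5.42  1.69 24.72] twist [ 0.001 -0.    -0.013]
mat corner [ 0.56167992 -0.11913232  0.        ]
```

```bash
python3 -m handwheel '{"travel":[[-5.4,1.7,5],[-5.4,1.7,10],[-5.4,1.7,15],[-5.4,1.7,19],[-5.4,1.7,22],[-5.4,1.7,24.7],[-5.4,1.7,24.7],[-5.4,1.7,24.7],[-5.4,1.7,24.7],[-5.4,1.7,24.7],[-5.4,1.7,24.7],[-5.4,1.7,24.7]],"twist":[[0,0,-0.01],[0,0,-0.01],[0,0,-0.01],[0,0,-0.01],[0,0,-0.01],[0,0,-0.01],[0,0,-0.01],[0,0,-0.01],[0,0,-0.01],[0,0,-0.01],[0,0,-0.01],[0,0,-0.01]],"hand":[1,1,1,1,1,1,1,1,0,0,0,0]}' 15
python3 - <<'E'
from h import *
from workcell import monitor
s=monitor.sense(); print(s["eef_pos"],s["grip_width"],s["grip_force"],s["wrist_force"])
# grip ends 25 mm toward -y from mat centre
plan(s,.517,-.0795,.004,90); plan(s,.525,-.23,.004,105)
E
```

```text
time_s: 4.32
eef_pos: [0.5315, -0.376, 0.004]
ee_rot: [[-0.498, 0.867, 0.0], [0.867, 0.498, 0.0], [-0.0, 0.0, -1.0]]
wrist_force: [-0.1, 0.4, 1.2]
grip_width: 0.0557
grip_force: 15.0
[ 0.5315255  -0.37604093  0.00402975] 0.055693431060141636 14.996330738067627 [-0.08427024  0.43866778  1.20411323]
travel [26.44 13.5   0.  ] twist [0.    0.    0.521]
travel [12.99  6.7   0.  ] twist [0.    0.    0.259]
```

```bash
python3 -m handwheel '{"travel":[[2,1,0],[4.5,2.3,0],[7,3.6,0],[9.8,5,0],[12.6,6.4,0],[15.4,7.9,0],[18.2,9.3,0],[21,10.7,0],[23.8,12.1,0],[25.6,13.1,0],[26.4,13.5,0],[26.4,13.5,0]],"twist":[[0,0,0.04],[0,0,0.09],[0,0,0.14],[0,0,0.19],[0,0,0.25],[0,0,0.3],[0,0,0.36],[0,0,0.42],[0,0,0.47],[0,0,0.51],[0,0,0.52],[0,0,0.52]],"hand":[0,0,0,0,0,0,0,0,0,0,0,0]}'
python3 - <<'E'
from h import *
from workcell import monitor,vision
import pickle
s=monitor.sense(); c=vision.camera("top"); w=vision.camera("wrist"); pickle.dump((s,c,w),open("w2.pkl","wb"))
o=np.vstack([cv2.resize(c["color"][210:300,260:420],(640,360)),w["color"][0:240]])
cv2.imwrite("pics/w2.png",o[:,:,::-1]); print(s["eef_pos"],s["wrist_force"])
E
```

```text
time_s: 5.82
eef_pos: [0.5174, -0.079, 0.004]
ee_rot: [[-0.002, 1.0, 0.0], [1.0, 0.002, 0.001], [0.001, 0.0, -1.0]]
wrist_force: [0.6, 1.0, 2.4]
grip_width: 0.0559
grip_force: 15.0
[ 0.5173567  -0.07903228  0.00395555] [0.60186523 0.99605134 2.38493317]
```

View pics/w2.png

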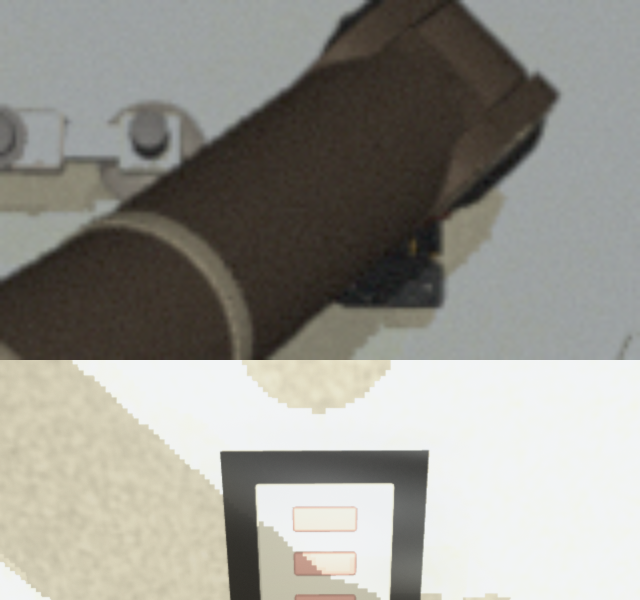

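The tile sits inside the mat with equal side margins (35 px left and right, 33 px at the far end) and square. Next I'll release it and lift.

```bash
python3 -m handwheel '{"travel":[[0,0,0],[0,0,0],[0,0,0],[0,0,0],[0,0,-2],[0,0,-7],[0,0,-13],[0,0,-19],[0,0,-25],[0,0,-29],[0,0,-29],[0,0,-29]],"twist":[[0,0,0],[0,0,0],[0,0,0],[0,0,0],[0,0,0],[0,0,0],[0,0,0],[0,0,0],[0,0,0],[0,0,0],[0,0,0],[0,0,0]],"hand":[1,1,1,1,1,1,1,1,0,-1,-1,-1]}'
python3 - <<'E'
from h import *
from workcell import monitor,vision
import pickle
s=monitor.sense(); w=vision.camera("wrist"); pickle.dump((s,w),open("w3.pkl","wb"))
cv2.imwrite("pics/w3.png",w["color"][:,:,::-1]); print(s["eef_pos"],s["wrist_force"],s["grip_width"])
E
```

```text
time_s: 7.42
eef_pos: [0.5167, -0.0794, 0.293]
ee_rot: [[-0.001, 1.0, -0.001], [1.0, 0.001, 0.001], [0.001, -0.001, -1.0]]
wrist_force: [0.5, 0.2, -0.4]
grip_width: 0.051
grip_force: 0.0
[ 0.51670016 -0.07943181  0.29303396] [ 0.47870718  0.16520827 -0.388303  ] 0.05095670265386634
```

View pics/w3.png

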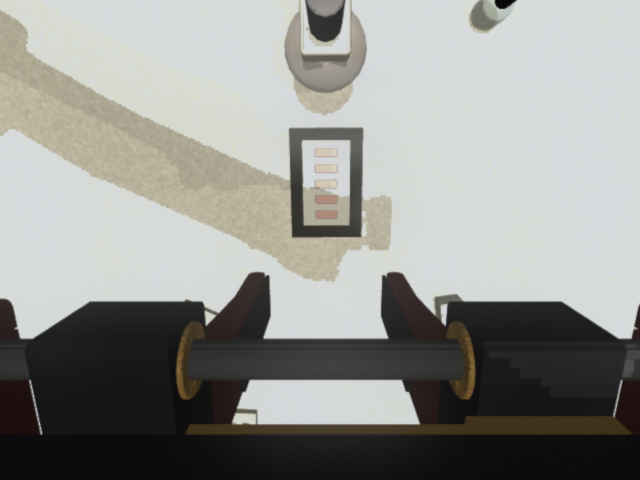

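The tile is centred on the mat (mat columns 290–363, tile 302–351), and the fingers are clear. Next I'll go above the lock button.

```bash
python3 -m handwheel '{"travel":[[5,0,0],[10,0,0],[15,0,0],[20,0,0],[23.3,0,0],[23.3,0,0],[23.3,0,0],[23.3,0,0]],"twist":[[0,0,0],[0,0,0],[0,0,0],[0,0,0],[0,0,0],[0,0,0],[0,0,0],[0,0,0]],"hand":[-1,-1,-1,-1,-1,-1,-1,-1]}'
python3 - <<'E'
from h import *
from workcell import monitor,vision
import pickle
s=monitor.sense(); w=vision.camera("wrist"); t=vision.camera("top"); pickle.dump((s,w,t),open("w4.pkl","wb"))
cv2.imwrite("pics/w4.png",w["color"][:,:,::-1]); print(s["eef_pos"],s["wrist_force"],s["grip_width"])
E
```

```text
time_s: 8.48
eef_pos: [0.5169, 0.1515, 0.2936]
ee_rot: [[0.001, 1.0, -0.0], [1.0, -0.001, -0.0], [-0.0, -0.0, -1.0]]
wrist_force: [0.2, 0.7, 1.3]
grip_width: 0.0004
grip_force: 0.0
[0.51685891 0.15154843 0.29359964] [0.18265944 0.70081213 1.33401337] 0.0003629478674201424
```

View pics/w4.png

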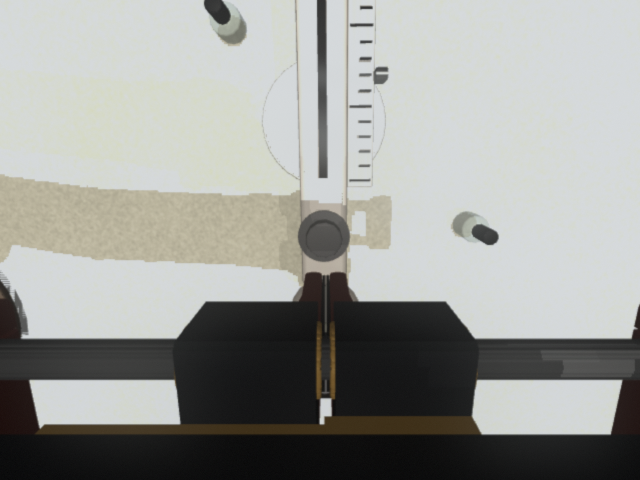

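The wrist view shows the lock button at (324,236) and the marker clip at (381,75).

Run:
```python
import pickle
from h import *
s,w,t=pickle.load(open("w4.pkl","rb"))
b=ray_plane(w,(324,237),.200,s)[0]; print("lock",b,"marker",ray_plane(w,(381,75),.192,s))
plan(s,b[0],b[1],.205,90); plan(s,b[0],b[1],.192,90)
```

```text
lock [0.51650261 0.15720906 0.2       ] marker [[0.55358589 0.26319364 0.192     ]]
travel [ 0.57 -0.03  8.86] twist [-0.     0.    -0.001]
travel [ 0.57 -0.03 10.16] twist [-0.     0.    -0.001]
```

```bash
python3 -m handwheel '{"travel":[[0.5,0,4],[0.5,0,8],[0.5,0,8.8],[0.5,0,9.3],[0.5,0,9.7],[0.5,0,10],[0.5,0,10.1],[0.5,0,10.1]],"twist":[[0,0,0],[0,0,0],[0,0,0],[0,0,0],[0,0,0],[0,0,0],[0,0,0],[0,0,0]],"hand":[-1,-1,-1,-1,-1,-1,-1,-1]}' 10
```

```text
time_s: 9.57
eef_pos: [0.5175, 0.1579, 0.1934]
ee_rot: [[-0.001, 1.0, 0.001], [1.0, 0.001, 0.0], [0.0, 0.001, -1.0]]
wrist_force: [-0.0, -1.9, 6.0]
grip_width: 0.0005
grip_force: 2.5
```

```bash
python3 -m handwheel '{"travel":[[0,0,0.15],[0,0,0.3],[0,0,0.3],[0,0,0.3]],"twist":[[0,0,0],[0,0,0],[0,0,0],[0,0,0]],"hand":[-1,-1,-1,-1]}'
```

```text
time_s: 10.07
eef_pos: [0.5177, 0.1579, 0.193]
ee_rot: [[-0.001, 1.0, 0.001], [1.0, 0.001, 0.003], [0.003, 0.001, -1.0]]
wrist_force: [-11.5, -2.4, 36.6]
grip_width: 0.0006
grip_force: 17.9
```

Firm stop reached (36 N at 0.193 m), so the lock is in. Next comes the grip post at about (0.516, 0.063).

```bash
python3 -m handwheel '{"travel":[[0,0,-5],[0,0,-10],[-5,0,-10.5],[-9.5,0,-10.5],[-9.5,0,-10.5],[-9.5,0,-10.5],[-9.5,0,-10.5]],"twist":[[0,0,0],[0,0,0],[0,0,0],[0,0,0],[0,0,0],[0,0,0],[0,0,0]],"hand":[-1,-1,0.3,0.3,0.3,0.3,0.3]}'
python3 - <<'E'
from h import *
from workcell import monitor,vision
import pickle
s=monitor.sense(); w=vision.camera("wrist"); pickle.dump((s,w),open("w5.pkl","wb"))
cv2.imwrite("pics/w5.png",w["color"][:,:,::-1]); print(s["eef_pos"],s["wrist_force"],s["grip_width"])
plan(s,.5165,.063,.19,90)
E
```

```text
time_s: 10.95
eef_pos: [0.517, 0.0647, 0.2945]
ee_rot: [[-0.003, 1.0, -0.0], [1.0, 0.003, -0.0], [-0.0, -0.0, -1.0]]
wrist_force: [-0.7, 0.2, -0.5]
grip_width: 0.0472
grip_force: 0.0
[0.51698741 0.06474079 0.29452129] [-0.68557321  0.18829782 -0.49259735] 0.04718447736526386
travel [-0.17 -0.04 10.45] twist [-0.     0.     0.003]
```

View pics/w5.png

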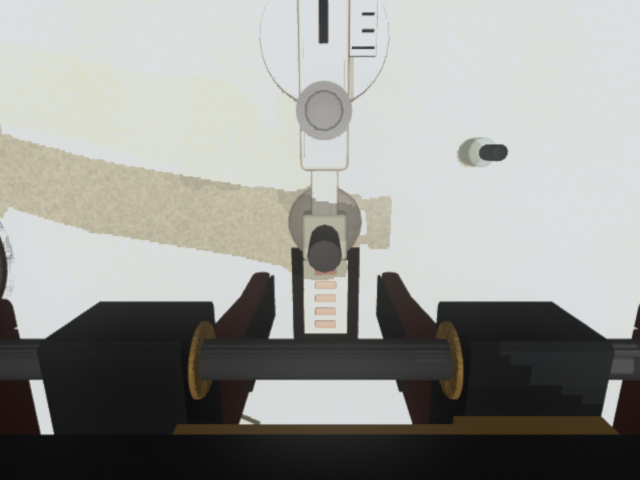

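The post top at (324,255) works out to y ≈ 0.0657, directly below the tool. Descend and grip.

```bash
python3 -m handwheel '{"travel":[[0.1,0,4],[0.1,0,8],[0.1,0,10.3],[0.1,0,10.3],[0.1,0,10.3],[0.1,0,10.3],[0.1,0,10.3],[0.1,0,10.3],[0.1,0,10.3]],"twist":[[0,0,0],[0,0,0],[0,0,0],[0,0,0],[0,0,0],[0,0,0],[0,0,0],[0,0,0],[0,0,0]],"hand":[0.3,0.3,0.3,0.3,-1,-1,-1,-1,-1]}' 30
```

```text
time_s: 12.12
eef_pos: [0.5163, 0.0643, 0.1921]
ee_rot: [[-0.001, 1.0, -0.002], [1.0, 0.001, 0.001], [0.001, -0.002, -1.0]]
wrist_force: [-4.6, 0.3, 6.3]
grip_width: 0.0214
grip_force: 30.0
```

```bash
python3 -m handwheel '{"travel":[[-1,0,0],[-2.5,0,0],[-4,0,0],[-5.5,0,0],[-7,0,0],[-8.5,0,0],[-10,0,0],[-11.2,0,0],[-11.9,0,0],[-12,0,0],[-12,0,0],[-12,0,0]],"twist":[[0,0,0],[0,0,0],[0,0,0],[0,0,0],[0,0,0],[0,0,0],[0,0,0],[0,0,0],[0,0,0],[0,0,0],[0,0,0],[0,0,0]],"hand":[-1,-1,-1,-1,-1,-1,-1,-1,-1,-1,-1,-1]}'
python3 - <<'E'
from h import *
from workcell import monitor,vision
import pickle
s=monitor.sense(); t=vision.camera("top"); sc=vision.camera("scene"); pickle.dump((s,t,sc),open("w6.pkl","wb"))
o=np.vstack([cv2.resize(t["color"][205:260,140:280],(700,275),interpolation=2),cv2.resize(sc["color"][230:330,330:470],(420,300),interpolation=2)[:, :].copy() if 0 else cv2.copyMakeBorder(cv2.resize(sc["color"][230:330,330:470],(420,300),interpolation=2),0,0,0,280,0)])
cv2.imwrite("pics/w6.png",o[:,:,::-1]); print(s["eef_pos"],s["wrist_force"],s["grip_width"])
E
```

```text
time_s: 13.62
eef_pos: [0.5172, -0.0552, 0.1921]
ee_rot: [[-0.001, 1.0, -0.0], [1.0, 0.001, 0.001], [0.001, -0.0, -1.0]]
wrist_force: [-0.9, 2.9, 4.9]
grip_width: 0.0213
grip_force: 30.0
[ 0.51718822 -0.05524652  0.19209103] [-0.87671447  2.87741759  4.94404506] 0.02132888804860724
```

View pics/w6.png

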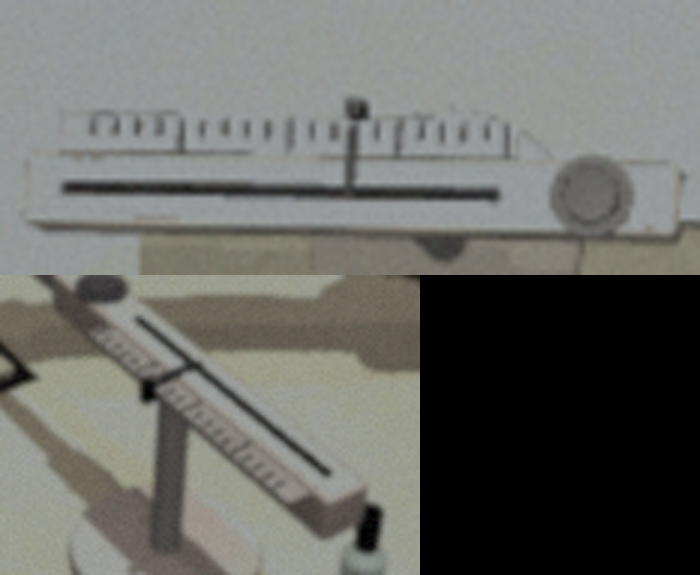

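The pointer at crop x≈353 is about 4 crop px (≈1.8 mm) short of the marker middle at x≈357. I'll draw it out a little more and check numerically.

```bash
python3 -m handwheel '{"travel":[[-0.1,0,0],[-0.2,0,0],[-0.2,0,0],[-0.2,0,0],[-0.2,0,0],[-0.2,0,0]],"twist":[[0,0,0],[0,0,0],[0,0,0],[0,0,0],[0,0,0],[0,0,0]],"hand":[-1,-1,-1,-1,-1,-1]}'
python3 - <<'E'
from h import *
from workcell import monitor,vision
s=monitor.sense(); t=vision.camera("top"); g=255-t["color"].max(2).astype(float)
def cx(r0,r1,a,b):
    w=g[r0:r1,a:b].mean(0); w=np.clip(w-np.median(g[r0:r1,a-6:b+6]),0,None); return (w*np.arange(a,b)).sum()/w.sum()
p,m=cx(230,234,206,215),cx(225,229,205,219); print(p,m,[ray_plane(t,(p,232),.19)[0],ray_plane(t,(m,227),.192)[0]],s["eef_pos"],s["wrist_force"],s["grip_force"],s["dq"])
im=np.hstack([cv2.resize(t["color"][215:245,190:230],(400,300),interpolation=2)])
cv2.imwrite("pics/w7.png",im[:,:,::-1])
E
```

```text
time_s: 14.48
eef_pos: [0.5172, -0.057, 0.1921]
ee_rot: [[-0.002, 1.0, -0.0], [1.0, 0.002, 0.001], [0.001, -0.0, -1.0]]
wrist_force: [-1.2, 3.6, 5.6]
grip_width: 0.0217
grip_force: 30.0
209.57180156657964 211.0199203187251 [array([0.53878129, 0.26642136, 0.19      ]), array([0.55016542, 0.26338051, 0.192     ])] [ 0.51723098 -0.05699654  0.19209226] [-1.24047009  3.59795711  5.63853739] 30.00096559524536 [ 9.39106910e-04 -3.10925344e-04 -9.82975707e-05 -7.38667578e-04
 -8.04411458e-04 -3.45428707e-04 -2.31247091e-04]
```

View pics/w7.png

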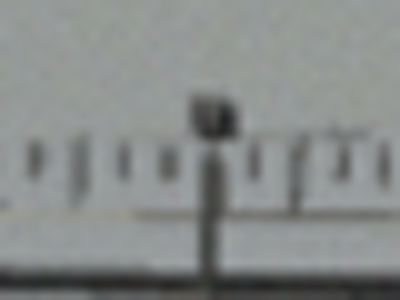

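The pointer now meets the marker clip's middle (x≈213 in the crop, marker spanning 191–236). It is held steadily at 30 N and the tile has not been touched since placing. Handing in.

```bash
python3 -c "
from workcell import order; print(order.close_job())"
```

```text
the job is handed in; nothing more can be done
None
```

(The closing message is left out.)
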